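# Count along the bearing rack and push the bearing into the third gap

## Robot

A 6-joint arm with a two-finger parallel gripper is mounted at the origin on a cart in front of the work surface, level with it; the furniture and walls round the work are solid. World frame = base frame: x ahead of the robot, y to its left, z up, the work surface at z = 0. Lengths are in m, angles in rad, forces in N, time in s.
With the tool pointing down it reaches from about 0.375 to 0.825 m from the base axis. Payload 5.5 kg.
Tool frame: the origin (TCP) lies at the very end of the fingers, on their centre line; the grasp point (between the pads) lies 19 mm behind it; z points along the fingers, y is the direction in which the jaws open and shut (so a half turn about z gives the same grasp; the last joint's range is limited). The gripper opens to 85 mm and grips with 20 to 120 N. Pads are 22 mm wide; open, the fingers measure 114 mm over their backs; the gripper's body (76 mm by 85 mm) begins 54 mm behind the grasp point. The pads swing forward as they close: fully open they stand 13 mm farther back than shut.
Start: joints at [-1.21, 0.314, -0.047, 1.21, 0, 1.571], TCP at [0.212, -0.561, 0.231] pointing down, gripper open.
Joint ranges: [-2.67, 2.67], [-0.69, 1.73], [-1.03, 1.25], [-2.08, 2.16], [-1.42, 1.45], [-3.14, 3.14]. Speed limits (rad/s): [2.39, 2.39, 3.01, 3.14, 3.14, 3.14].

## Interface

Orientations are given as a 3x3 rotation matrix whose columns are the frame's x, y, z axes.
In Python, from plant import r gives the robot as it stands. The module is installed in compiled form; this text tells all that it offers. Calls block until the motion is done:
- r.move_to(position, orientation): joint-space move of the TCP to a pose.
- r.line_to(position, velocity=0.15, orientation=None): straight line of the TCP; orientation=None keeps the orientation; velocity is the mean speed in m/s.
- r.move_joints(angles): joint-space move.
- r.set_gripper(opening, newtons=None): finger opening in m; newtons is the grip in N (None keeps the last); returns when the fingers have stopped.
- r.sleep(seconds).
- r.solve_ik(position, orientation): joint angles nearest the present ones, or None.
- r.read_state(): the state.
- r.grab_frame(name): name is "side" or "top"; returns a dict with "img" (384x512x3 uint8, blue, green, red), "depth" (384x512 float32, m along the optical axis (not along the pixel's ray), 0 where there is no reading), "intrinsics" (3x3 intrinsics, pixels), "world_from_camera" (4x4, takes a point from camera to world coordinates). Camera axes: x right, y down, z forward; pixel columns grow to the right and rows downward; lengths in m; the calibration is good to about 2 mm. A picture is of the moment at which its call begins.
A pose or a line that the arm cannot do raises r.Unreachable and nothing moves.
- r.sign_off(): hands the job in, once; it reports no verdict.
The state is a dict: "t": time; "joint_pos": joint angles; "joint_velocities": joint speeds; "effort": joint torques, N m; "ee_pos": TCP position; "orientation": TCP orientation; "force": force on the tool from outside, world axes, zero at the start; "wrist_torque": the same for the moment, N m; "opening": finger opening in m.
Only numpy, scipy, OpenCV 4.12 (cv2) and the standard library are available. Lean on these libraries where they do the work, as an engineer would, in place of code of your own. Each camera call takes 0.05 s, during which the arm holds its last target.

## Task

Count the gaps of the bearing rack by touch, starting from the end with the red block: run a fingertip along the top of the rail so that it touches the black pad at the first, the second and the third gap in that order, and touch no pad beyond the third. Then push the loose bearing across the mat into that third gap, fully home against the rack's back wall; keep it flat on the mat and do not lift it, leave the two bearings already in the rack and the other things where they are, and draw back clear.

Things in the scene. Friction and masses are not known exactly. Their poses are not given: they have to be found in the camera images.
- rack: low comb-shaped bearing rack fixed to the mat: grey back wall, seven dividers pointing to the robot, six gaps open at the front, no floor. Origin on the mat, at the middle of the wall's front (stop) face; +x away from the robot, y along the rail (+y left), z up. Wall x = 0 to 24 mm, 402 mm long, 36 mm high. Gaps 60 mm wide, centred at y = 165, 99, 33, -33, -99, -165 mm
- rack_nose (a point): top of the round nose of the middle (fourth) aluminium divider, at x = -42, y = 0, z = 24 mm in the rack's frame. All dividers are 6 mm thick, 24 mm high, 42 mm long, at a pitch of 66 mm along y. A bearing that is home against the wall has its centre at x = -26 mm in the rack's frame and sticks 10 mm out past the noses
- pad_a: black pad on top of the rail behind the first gap counted from the rack's left (+y) end; 22 x 46 (along the rail) x 10 mm proud, level; origin at the centre of its top face, 46 mm above the mat; axes as the rack; rigid
- pad_b: black pad on top of the rail behind the second gap counted from the rack's left (+y) end; 22 x 46 (along the rail) x 10 mm proud, level; origin at the centre of its top face, 46 mm above the mat; axes as the rack; rigid
- pad_c: black pad on top of the rail behind the third gap counted from the rack's left (+y) end; 22 x 46 (along the rail) x 10 mm proud, level; origin at the centre of its top face, 46 mm above the mat; axes as the rack; rigid
- pad_d: black pad on top of the rail behind the fourth gap counted from the rack's left (+y) end; 22 x 46 (along the rail) x 10 mm proud, level; origin at the centre of its top face, 46 mm above the mat; axes as the rack; rigid
- pad_e: black pad on top of the rail behind the fifth gap counted from the rack's left (+y) end; 22 x 46 (along the rail) x 10 mm proud, level; origin at the centre of its top face, 46 mm above the mat; axes as the rack; rigid
- pad_f: black pad on top of the rail behind the sixth (last) gap counted from the rack's left (+y) end; 22 x 46 (along the rail) x 10 mm proud, level; origin at the centre of its top face, 46 mm above the mat; axes as the rack; rigid
- end_red: red end block, 66 x 18 x 50 mm high, fixed at one end of the rack (centred at x = 0, y = +211 or -211 mm in the rack's frame; which end varies): counting starts there. Origin at the centre of its underside
- end_grey: grey end block of the same size, fixed at the other end of the rack
- bearing: the bearing to be pushed: steel ball bearing 52 mm across, 15 mm high, about 0.14 kg, lying flat and loose on the mat between the robot and the rack. Origin at the centre of its underside
- spare_left: like bearing, already in the rack's leftmost (+y) gap; leave it
- spare_right: like bearing, already in the rack's rightmost (-y) gap; leave it
- bulb_box: small orange carton 42 x 42 x 62 mm high, loose, to the left; origin at the centre of its underside; leave it
- grease_tin: round cream tin with a dark red lid, 59 mm across, 37 mm high, loose, left of the rack; origin at the centre of its underside; leave it
- screwdriver: red-handled screwdriver 30 x 210 x 28 mm lying along its y axis, loose, to the right; origin at the centre of its underside; leave it
There are look-alikes about, which are no part of the job. Of the things shaped like the end_red, the red one is meant.

How it is judged:
On the way, in this order (a step that is already met when the one before it is completed fails the run):
1. a fingertip touches the pad over the first gap from the red end (((y of end_red in the frame of rack above 0 m and contact force between the fingers and pad_a above 0.3 N) or (y of end_red in the frame of rack below 0 m and contact force between the fingers and pad_f above 0.3 N))), for 0.04 s.
2. then the pad over the second gap (((y of end_red in the frame of rack above 0 m and contact force between the fingers and pad_b above 0.3 N) or (y of end_red in the frame of rack below 0 m and contact force between the fingers and pad_e above 0.3 N))), for 0.04 s.
3. then the pad over the third gap (((y of end_red in the frame of rack above 0 m and contact force between the fingers and pad_c above 0.3 N) or (y of end_red in the frame of rack below 0 m and contact force between the fingers and pad_d above 0.3 N))), for 0.04 s.
4. the bearing is pushed home in the third gap from the red end (x of bearing in the frame of rack between -0.031 and -0.02 m and ((y of end_red in the frame of rack above 0 m and y of bearing in the frame of rack between 0.027 and 0.039 m) or (y of end_red in the frame of rack below 0 m and y of bearing in the frame of rack between -0.039 and -0.027 m)) and height (world z) of bearing below 0.004 m and angle between bearing's own z axis and vertical below 0.1 rad), for 0.2 s.
At the end, for the whole second after the job is handed in: the bearing lies flat and at rest on the mat in the third gap from the red end, its centre within 6 mm of the gap's middle and within 5 mm of where it touches the back wall; the spare bearings, bulb carton, tin and screwdriver are within 20 mm of where they started (all of step 4 and linear speed of bearing below 0.01 m/s and distance of each of spare_left, spare_right, bulb_box, grease_tin, screwdriver from where it was at the start of the episode below 0.02 m).
It fails at once if a pad beyond the third gap is touched ((y of end_red in the frame of rack above 0 m and (contact force between the fingers and pad_d above 0.3 N or contact force between the fingers and pad_e above 0.3 N or contact force between the fingers and pad_f above 0.3 N)) or (y of end_red in the frame of rack below 0 m and (contact force between the fingers and pad_c above 0.3 N or contact force between the fingers and pad_b above 0.3 N or contact force between the fingers and pad_a above 0.3 N))).
It fails at once if the bearing is lifted or tipped up off the mat (height (world z) of bearing above 0.01 m or angle between bearing's own z axis and vertical above 0.35 rad).
It fails at once if a spare bearing or another loose thing is moved by more than 20 mm (distance of any of spare_left, spare_right, bulb_box, grease_tin, screwdriver from where it was at the start of the episode above 0.02 m).
It also fails if it takes over 64 s, if anything falls off the work surface, if the arm or the gripper's body presses on something with over 40 N, if the wrist force passes 120 N, or if a joint passes its speed limit or range.

## Working session

There is one attempt and no reset: what is moved stays moved. The work goes in short steps, each a Python script; the robot and the scene stay as the last script left them, time stands still between calls to the robot, and variables do not carry over. Pictures are saved under pics/ and viewed, and the job is handed in when it is done.

```bash
mkdir -p pics; python3 - <<'E'
from plant import r
import cv2,numpy as np
for n in("top","side"):
    f=r.grab_frame(n); cv2.imwrite(f"pics/{n}0.png",f["img"]); np.savez(f"{n}0.npz",**f)
    print(n,f["intrinsics"],f["world_from_camera"])
s=r.read_state();print(s["t"],s["ee_pos"],s["orientation"],s["force"],s["opening"])
E
```

```text
top [[395.77968432   0.         256.86641127]
 [  0.         395.77968432 192.27139177]
 [  0.           0.           1.        ]] [[-0.14296452 -0.96638946  0.21366458  0.33882732]
 [-0.98972305  0.13892289 -0.03389268  0.03375705]
 [ 0.00307063 -0.21631421 -0.97631897  1.12278269]
 [ 0.          0.          0.          1.        ]]
side [[379.65597053   0.         258.0642422 ]
 [  0.         379.65597053 192.86885921]
 [  0.           0.           1.        ]] [[-0.99740623 -0.03753371  0.06141682  0.47378816]
 [-0.07087894  0.66069891 -0.74729721  0.96726028]
 [-0.01252919 -0.74971206 -0.66164556  0.91184735]
 [ 0.          0.          0.          1.        ]]
0.1 [ 0.21161591 -0.56086379  0.2305149 ] [[ 9.35616782e-01  3.53016918e-01 -5.41300303e-04]
 [ 3.53017332e-01 -9.35615641e-01  1.46121401e-03]
 [ 9.38423459e-06 -1.55822474e-03 -9.99998786e-01]] [-0.52755929 -0.22025055  0.06972526] 0.08512417769517042
```

View pics/top0.png

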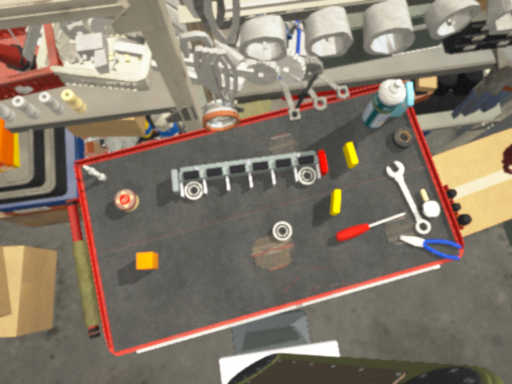

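View pics/side0.png

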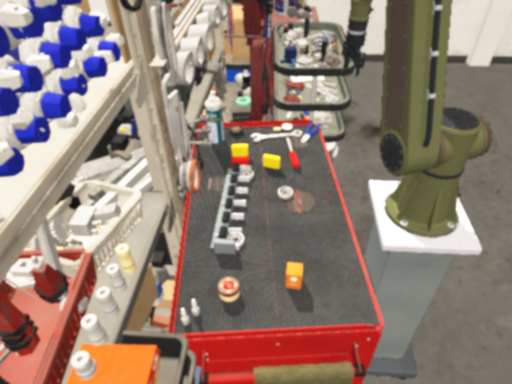

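```bash
cat > h.py <<'E'
import numpy as np,cv2
def cloud(f):
    K=f["intrinsics"];T=f["world_from_camera"];d=f["depth"]
    v,u=np.mgrid[:d.shape[0],:d.shape[1]]
    p=np.stack([(u-K[0,2])/K[0,0]*d,(v-K[1,2])/K[1,1]*d,d],-1)
    w=p@T[:3,:3].T+T[:3,3]; w[d==0]=np.nan
    return w
def proj(f,P):
    K=f["intrinsics"];T=f["world_from_camera"]
    c=(np.asarray(P)-T[:3,3])@T[:3,:3]
    q=c@K.T; return q[...,:2]/q[...,2:]
E
python3 - <<'E'
from h import *
f=dict(np.load("top0.npz"));w=cloud(f)
for n,(u,v) in dict(red=(323,161),bear=(282,231),ring=(282,222),mat=(240,215),grey=(176,180),spL=(193,190),spR=(307,175),tin=(126,200),box=(147,260),yel1=(336,202),yel2=(350,153),sd=(352,232)).items(): print(n,w[v,u].round(4))
im=f["img"]
cv2.imwrite("pics/c1.png",cv2.resize(im[135:255,160:370],None,fx=3.8,fy=3.8,interpolation=cv2.INTER_CUBIC))
g=dict(np.load("side0.npz"))["img"]
cv2.imwrite("pics/c2.png",cv2.resize(g[115:265,190:320],None,fx=4,fy=4,interpolation=cv2.INTER_CUBIC))
E
```

```text
red [ 0.6363 -0.2013  0.0511]
bear [ 0.4629 -0.06   -0.0015]
ring [ 0.486  -0.0625  0.0162]
mat [0.5252 0.0522 0.0007]
grey [0.6417 0.2158 0.0459]
spL [ 0.6183  0.178  -0.0025]
spR [ 6.151e-01 -1.584e-01 -6.000e-04]
tin [0.6066 0.3613 0.0368]
box [0.4305 0.3096 0.0654]
yel1 [ 0.5159 -0.2169  0.0459]
yel2 [ 0.6493 -0.282   0.0491]
sd [ 0.4291 -0.2492  0.0284]
```

View pics/c1.png

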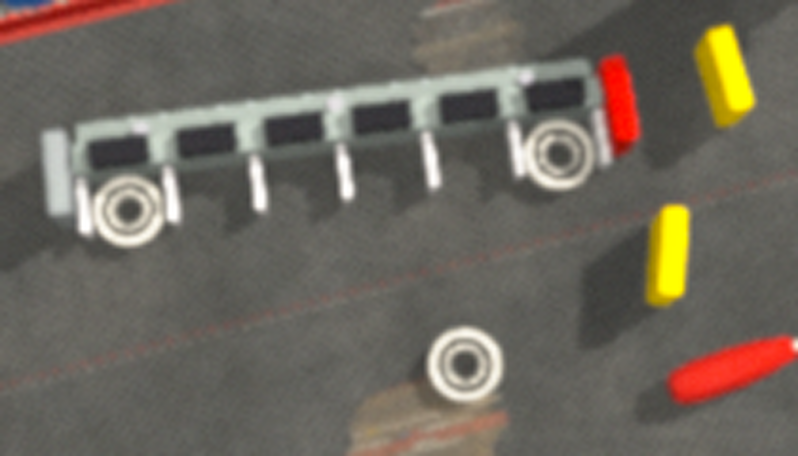

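View pics/c2.png

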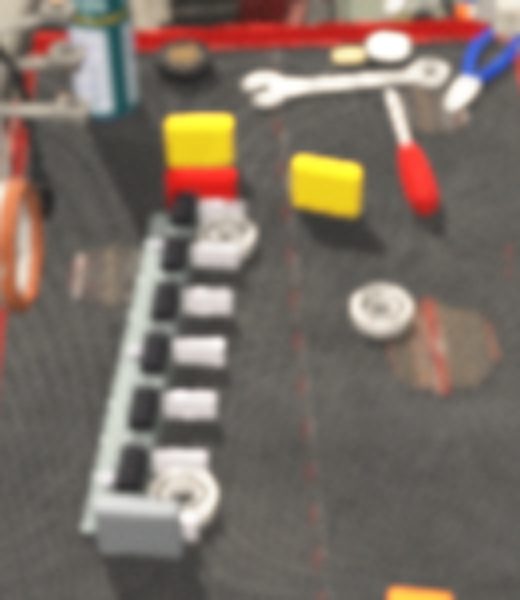

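```bash
cat > est.py <<'E'
from h import *
def ray(f,u,v,z):
    K=f["intrinsics"];T=f["world_from_camera"]
    d=T[:3,:3]@np.array([(u-K[0,2])/K[0,0],(v-K[1,2])/K[1,1],1]);o=T[:3,3]
    return (o+d*(z-o[2])/d[2])[:2]
def rayimg(f,z):
    K=f["intrinsics"];T=f["world_from_camera"];v,u=np.mgrid[:384,:512]
    d=np.stack([(u-K[0,2])/K[0,0],(v-K[1,2])/K[1,1],np.ones(u.shape)],-1)@T[:3,:3].T
    return T[:3,3]+d*((z-T[2,3])/d[...,2])[...,None]
E
python3 - <<'E'
from est import *
F={n:dict(np.load(n+"0.npz")) for n in("top","side")}
# orthorectify
def ortho(f,z,x0,x1,y0,y1,s=2000):
    nx,ny=int((x1-x0)*s),int((y1-y0)*s)
    X,Y=np.meshgrid(x1-np.arange(nx)/s,y1-np.arange(ny)/s,indexing="ij")
    q=proj(f,np.stack([X,Y,np.full_like(X,z)],-1)).astype(np.float32)
    return cv2.remap(f["img"],q[...,0],q[...,1],cv2.INTER_CUBIC)
for n,f in F.items():
    w=cloud(f); I=f["img"].astype(int)
    # pads: depth z 0.04-0.05, dark
    R=rayimg(f,.046); g=I.max(-1)
    m=(g<75)&(abs(w[...,2]-.044)<.008)&(w[...,0]>.58)&(w[...,0]<.72)&(abs(w[...,1])<.25)
    k,lab,st,c=cv2.connectedComponentsWithStats(m.astype(np.uint8))
    print(n,"pads")
    for i in range(1,k):
        if st[i,4]>25: print(st[i,4],c[i].round(1),R[lab==i].mean(0).round(4)[:2], w[lab==i][:,:].mean(0).round(4))
    z=.0325*0+.015
    m=(abs(w[...,2]-.016)<.006)&(np.hypot(w[...,0]-.475,w[...,1]+.06)<.06)
    R=rayimg(f,.015)[m]; print("bearing",R.mean(0).round(4),m.sum(), (R.max(0)-R.min(0)).round(4))
    c1=ortho(f,.046,.56,.70,-.24,.26,1600); cv2.imwrite(f"pics/o_{n}.png",c1)
    c2=ortho(f,.015,.42,.53,-.13,.01,4000); cv2.imwrite(f"pics/b_{n}.png",c2)
E
python3 -c "
import cv2,numpy as np
a=[cv2.imread(f'pics/o_{n}.png') for n in('top','side')]
cv2.imwrite('pics/o.png',np.vstack(a))
a=[cv2.resize(cv2.imread(f'pics/b_{n}.png'),(400,314)) for n in('top','side')]
cv2.imwrite('pics/b.png',np.hstack(a))"
```

```text
top pads
105 [305.7 159.8] [ 0.6483 -0.1544] [ 0.6486 -0.1546  0.0449]
97 [282.9 162.8] [ 0.6485 -0.089 ] [ 0.6488 -0.0891  0.045 ]
96 [259.9 165.8] [ 0.649 -0.023] [ 0.6493 -0.0231  0.045 ]
94 [236.9 168.9] [0.6494 0.0424] [0.6496 0.0424 0.0453]
96 [213.8 171.9] [0.65  0.108] [0.6503 0.1081 0.0448]
96 [190.6 175. ] [0.6503 0.1737] [0.6506 0.1738 0.045 ]
bearing [ 0.4622 -0.0573  0.015 ] 200 [0.0512 0.0499 0.    ]
side pads
34 [235.6 167.7] [ 0.6477 -0.1474] [ 0.6474 -0.1449  0.0479]
29 [233.7 178.6] [ 0.6475 -0.0834] [ 0.6471 -0.0808  0.0481]
34 [231.3 190.5] [ 0.648  -0.0179] [ 0.6476 -0.0157  0.0479]
34 [229.  203.7] [0.6474 0.0495] [0.647  0.0515 0.0479]
42 [226.  217.4] [0.6486 0.1142] [0.6482 0.1162 0.0481]
44 [223.  232.9] [0.6489 0.1813] [0.6485 0.183  0.0478]
bearing [ 0.4601 -0.0591  0.015 ] 119 [0.0469 0.0608 0.    ]
```

View pics/o.png

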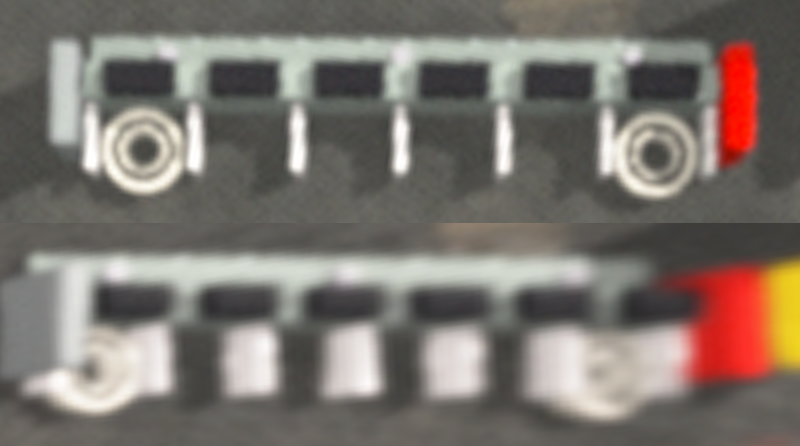

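View pics/b.png

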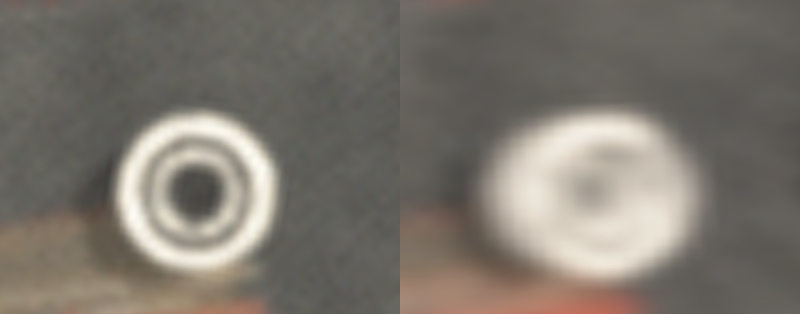

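```bash
python3 - <<'E'
from est import *
F={n:dict(np.load(n+"0.npz")) for n in("top","side")}
for n,f in F.items():
    w=cloud(f).reshape(-1,3); w=w[~np.isnan(w[:,0])]
    m=(w[:,0]>.3)&(w[:,0]<.9)&(w[:,1]>-.35)&(w[:,1]<.15)&(w[:,2]>.08)&(w[:,2]<.6)
    q=w[m]; print(n,m.sum())
    for y in np.arange(-.35,.15,.05):
        s=q[(q[:,1]>y)&(q[:,1]<y+.05)]
        if len(s): i=s[:,0].argmin(); print(round(y,2),s[i].round(3),len(s))
from plant import r
R=np.diag([1.,-1,-1])
for p in [(.649,-.155,.13),(.649,-.155,.044),(.649,-.03,.044),(.42,-.07,.1),(.42,-.07,.004),(.59,-.023,.004)]: print(p,r.solve_ik(p,R))
E
```

```text
top 22475
-0.35 [ 0.721 -0.308  0.458] 927
-0.3 [ 0.722 -0.299  0.471] 2744
-0.25 [ 0.728 -0.25   0.439] 1649
-0.2 [ 0.733 -0.196  0.489] 2286
-0.15 [ 0.722 -0.118  0.172] 2372
-0.1 [ 0.739 -0.071  0.5  ] 1920
-0.05 [ 0.737 -0.039  0.486] 2498
-0.0 [0.737 0.026 0.19 ] 2632
0.05 [0.738 0.079 0.219] 3092
0.1 [0.739 0.1   0.139] 2355
side 9758
-0.35 [ 0.718 -0.31   0.489] 439
-0.3 [ 0.72  -0.294  0.446] 513
-0.25 [ 0.726 -0.239  0.46 ] 437
-0.2 [ 0.731 -0.186  0.503] 589
-0.15 [ 0.72  -0.119  0.173] 541
-0.1 [ 0.737 -0.074  0.493] 276
-0.05 [ 0.736 -0.039  0.487] 387
-0.0 [0.737 0.024 0.193] 1006
0.05 [0.737 0.091 0.138] 3149
0.1 [0.736 0.102 0.196] 2421
(0.649, -0.155, 0.13) [-0.23443743  0.49078374 -0.02095481  1.05905777  0.          2.90715522]
(0.649, -0.155, 0.044) [-0.23443743  0.55908857 -0.1200979   0.89160985  0.          2.90715522]
(0.649, -0.03, 0.044) [-0.04619208  0.52983352 -0.16969777  0.87126503  0.          3.09540057]
(0.42, -0.07, 0.1) [-0.16514868  0.09169598 -0.64267033  0.83643002  0.          2.97644398]
(0.42, -0.07, 0.004) [-0.16514868  0.22682086 -0.75342528  0.59055018  0.          2.97644398]
(0.59, -0.023, 0.004) [-0.03896332  0.47918317 -0.36346357  0.72814958  0.          3.10262933]
```

The candidates shaped like the end block, in the top view, are:
- Red block at (323,161), at the rack's right end.
- Yellow blocks at (336,202) and (350,153), both loose.
- Grey end block at (176,180).

The crop confirms red is at the −y end, so I count pads f, e, d. The third gap is at world y ≈ −0.023. The loose bearing is at (282,231); the bearings at (193,190) and (307,175) are the spares.

```bash
cat >> h.py <<'E'
th=-0.006
c,s=np.cos(th),np.sin(th)
R=np.array([[c,-s,0],[s,c,0],[0,0,1]])@np.diag([-1.,1,-1])
O=np.array([.6373,.0097])
def rk(x,y): return O+np.array([c*x-s*y,s*x+c*y])
E
python3 - <<'E'
from h import *
from plant import r
r.set_gripper(0.0,40)
p=rk(-.09,-.16); r.move_to([*p,.15],R)
p=rk(.006,-.165); r.line_to([*p,.075],.12)
st=r.read_state(); print(st["t"],st["ee_pos"],st["force"],st["opening"])
f=r.grab_frame("top"); cv2.imwrite("pics/t1.png",cv2.resize(f["img"][100:250,200:400],None,fx=3.5,fy=3.5))
f=r.grab_frame("side"); cv2.imwrite("pics/s1.png",cv2.resize(f["img"][80:260,170:370],None,fx=3.3,fy=3.3))
E
```

```text
3.975 [ 0.6421555  -0.1554031   0.07548629] [ 0.18465021  0.07905793 -0.22137663] 0.00021842947181591608
```

View pics/t1.png

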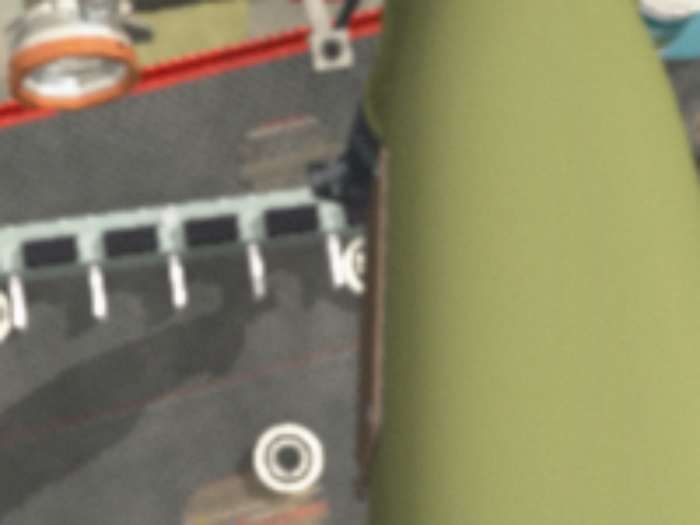

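View pics/s1.png

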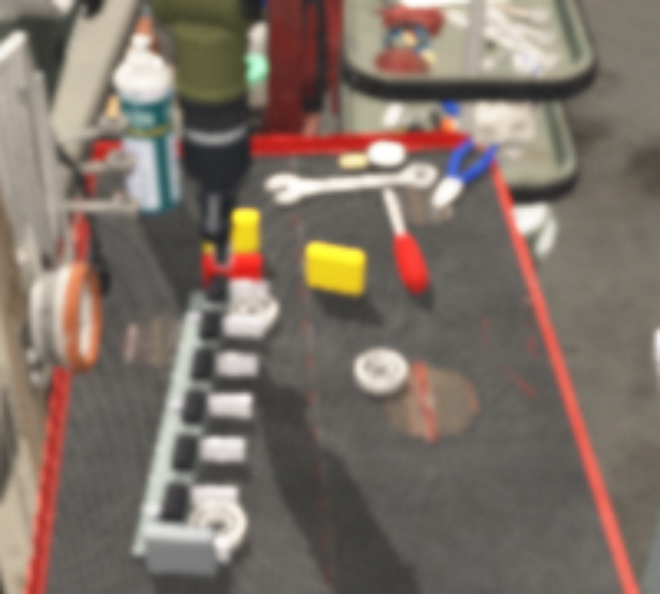

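The closed tip hangs above the first pad, beside the red block (side crop, about (215,250)). The way is clear, so I touch the pads now with small force-checked steps.

```bash
python3 - <<'E'
from h import *
from plant import r
for y in(-.165,-.099,-.035):
    p=rk(.006,y); r.line_to([*p,.060],.12); r.line_to([*p,.049],.06); r.sleep(.15)
    f0=r.read_state()["force"]; z=.049
    while z>.042:
        z-=.0005; r.line_to([*p,z],.02)
        d=r.read_state()["force"]-f0
        if d[2]>3: break
    r.sleep(.15); s=r.read_state(); print(y,s["t"],z,s["ee_pos"].round(4),(s["force"]-f0).round(2))
    r.line_to([*p,.060],.1)
s=r.read_state(); print(s["t"],(s["force"]).round(2))
E
```

```text
-0.165 6.7333 0.0455 [ 0.6424 -0.1553  0.0461] [-0.98  1.02  4.68]
-0.099 10.1083 0.0455 [ 0.6428 -0.0894  0.0461] [-0.64  0.9   5.72]
-0.035 13.4667 0.0455 [ 0.6432 -0.0254  0.0461] [-0.64  0.4   4.52]
13.7583 [-0.54 -1.01  0.08]
```

```bash
python3 - <<'E'
from h import *
from plant import r
p=r.read_state()["ee_pos"]
r.line_to([p[0],p[1],.12],.15)
r.move_to([.40,-.058,.10],R)
r.set_gripper(.032,40)
r.line_to([.40,-.058,.03],.15); r.sleep(.15)
f0=r.read_state()["force"];r.line_to([.40,-.058,.005],.05); r.sleep(.1)
s=r.read_state(); print(s["t"],s["ee_pos"],s["force"]-f0,s["opening"])
for n in("top","side"):
    f=r.grab_frame(n); np.savez(n+"2.npz",**f)
    cv2.imwrite(f"pics/{n}2.png",cv2.resize(f["img"][130:280,200:360],None,fx=4,fy=4))
E
```

```text
17.2083 [ 0.40020966 -0.05804382  0.0051206 ] [ 0.18128449 -0.37552863 -0.62152584] 0.03195176617423887
```

View pics/top2.png

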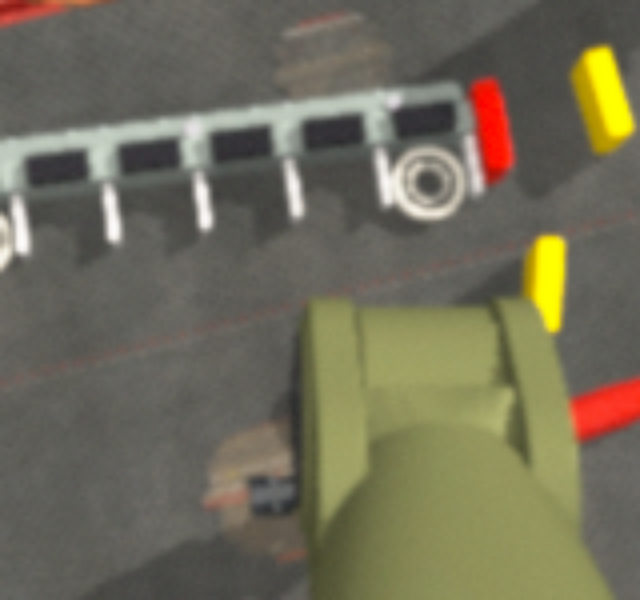

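View pics/side2.png

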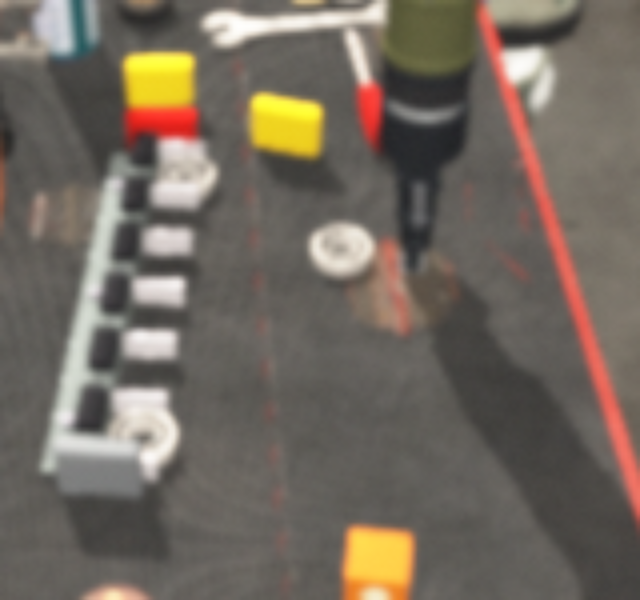

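```bash
python3 - <<'E'
from h import *
from plant import r
f0=r.read_state()["force"]
def S(m):
    s=r.read_state(); print(m,round(s["t"],2),s["ee_pos"].round(4),(s["force"]-f0).round(2))
r.line_to([.442,-.058,.005],.05);S("seat")
q=rk(-.088-.0315,-.033)
r.line_to([*q,.005],.04);S("diag")
for n in("top","side"):
    f=r.grab_frame(n); np.savez(n+"3.npz",**f)
    cv2.imwrite(f"pics/{n}3.png",cv2.resize(f["img"][130:280,200:360],None,fx=4,fy=4))
E
```

```text
seat 18.3 [ 0.4417 -0.058   0.0049] [0.94 0.54 0.7 ]
diag 20.53 [ 0.5175 -0.0226  0.005 ] [ 0.01  0.77 -0.21]
```

View pics/top3.png

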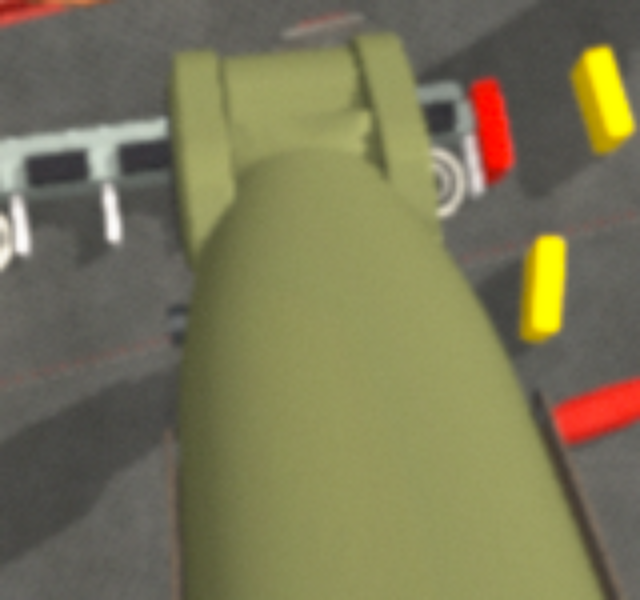

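View pics/side3.png

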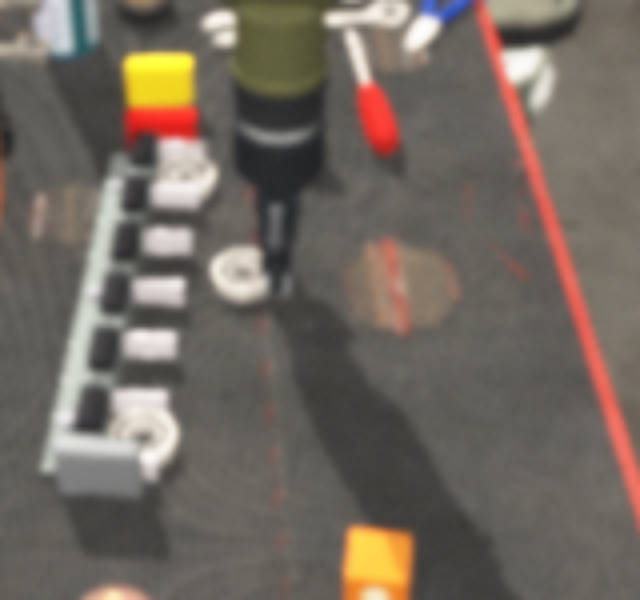

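```bash
cat >> est.py <<'E'
def bear(f,x,y):
    # blob of bright pixels near expected, at z=.015 plane, relative to same-method on spare
    w=cloud(f);I=f["img"].astype(int)
    m=(abs(w[...,2]-.012)<.009)&(np.hypot(w[...,0]-x,w[...,1]-y)<.05)&(I.min(-1)>120)
    R=rayimg(f,.015)[m]; return m.sum(),R.min(0)[:2].round(4),R.max(0)[:2].round(4),R.mean(0)[:2].round(4)
E
python3 - <<'E'
from est import *
f=dict(np.load("side0.npz")); print(bear(f,.463,-.058))
f=dict(np.load("side3.npz")); print(bear(f,.548,-.023))
E
```

```text
(np.int64(162), array([ 0.4327, -0.0898]), array([ 0.4901, -0.0237]), array([ 0.4605, -0.0564]))
(np.int64(144), array([ 0.5261, -0.0568]), array([0.5768, 0.0123]), array([ 0.5505, -0.0196]))
```

```bash
python3 - <<'E'
from h import *
from plant import r
f0=r.read_state()["force"]
def S(m):
    s=r.read_state(); d=s["force"]-f0; print(m,round(s["t"],2),s["ee_pos"].round(4),d.round(2)); return d
r.line_to([*rk(-.045-.0315,-.033),.005],.04);S("enter")
x=-.045
while x<-.018:
    x+=.0015; r.line_to([*rk(x-.0315,-.033),.005],.02)
    d=S(round(x,4))
    if d[0]<-6: break
r.sleep(.2);S("end")
f=r.grab_frame("side"); np.savez("side4.npz",**f); cv2.imwrite("pics/side4.png",cv2.resize(f["img"][130:280,180:340],None,fx=4,fy=4))
E
```

```text
enter 21.86 [ 0.5605 -0.0228  0.005 ] [ 0.3  -0.69 -0.03]
-0.0435 22.11 [ 0.5621 -0.0228  0.005 ] [ 0.04 -0.5   0.17]
-0.042 22.36 [ 0.5637 -0.0229  0.005 ] [-0.49 -0.63  0.67]
-0.0405 22.61 [ 0.5653 -0.0229  0.005 ] [-0.38 -0.49  0.23]
-0.039 22.86 [ 0.5668 -0.0229  0.005 ] [ 1.47 -0.67  0.51]
-0.0375 23.11 [ 0.5683 -0.0229  0.005 ] [-0.5  -0.35  0.52]
-0.036 23.36 [ 0.5698 -0.0229  0.005 ] [ 0.17 -0.05  0.22]
-0.0345 23.61 [ 0.5713 -0.0229  0.005 ] [ 0.23 -0.19  0.57]
-0.033 23.86 [ 0.5728 -0.0229  0.005 ] [ 0.49 -0.32  0.09]
-0.0315 24.11 [ 0.5743 -0.0229  0.005 ] [-0.15  0.22  0.01]
-0.03 24.36 [ 0.5758 -0.0229  0.005 ] [0.07 0.1  0.16]
-0.0285 24.61 [ 0.5773 -0.023   0.005 ] [-0.1  -0.96  0.31]
-0.027 24.86 [ 0.5788 -0.023   0.005 ] [0.25 0.59 0.57]
-0.0255 25.11 [ 0.5803 -0.0229  0.005 ] [ 1.28 -0.51  0.94]
-0.024 25.36 [ 0.5818 -0.023   0.0051] [ 1.7  -0.34  0.25]
-0.0225 25.61 [ 0.5832 -0.023   0.005 ] [-0.12 -1.42  0.15]
-0.021 25.86 [ 0.584  -0.023   0.0048] [-2.06  0.19  1.67]
-0.0195 26.11 [ 0.5842 -0.023   0.0046] [-5.19 -0.3   4.23]
-0.018 26.36 [ 0.5844 -0.023   0.0045] [-9.35  0.3   6.16]
end 26.56 [ 0.5844 -0.023   0.0045] [-8.06  0.21  6.89]
```

View pics/side4.png

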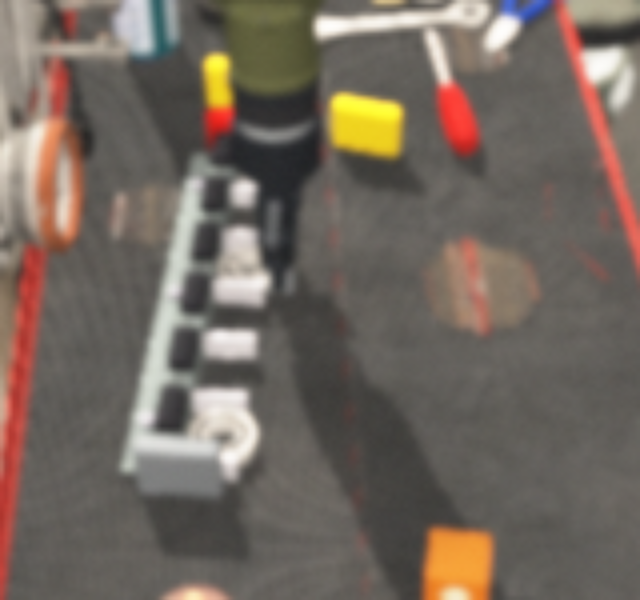

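```bash
python3 - <<'E'
from est import *
from plant import r
r.line_to([*rk(-.12,-.033),.005],.08); r.line_to([*rk(-.16,-.033),.10],.15)
r.move_to([.40,-.25,.15],R)
for n in("top","side"):
    f=r.grab_frame(n); np.savez(n+"5.npz",**f)
    cv2.imwrite(f"pics/{n}5.png",cv2.resize(f["img"][140:240,170:330],None,fx=5,fy=5,interpolation=cv2.INTER_CUBIC))
    if n=="top":
        nx=int(.10*1600)
        X,Y=np.meshgrid(.66-np.arange(160)/1600,.24-np.arange(int(.46*1600))/1600,indexing="ij")
        q=proj(f,np.stack([X,Y,np.full_like(X,.015)],-1)).astype(np.float32)
        o=cv2.remap(f["img"],q[...,0],q[...,1],cv2.INTER_CUBIC); cv2.imwrite("pics/o5.png",o)
        print(r.read_state()["t"])
        for e in((.611,-.023),(.611,.175),(.611,-.155)):print(bear(f,*e))
        w=cloud(f)
        for y in(.165,-.033,-.165):
            e=rk(-.026,y); m=(w[...,2]<.024)&(w[...,2]>.008)&(np.hypot(w[...,0]-e[0],w[...,1]-e[1])<.0285)
            RR=rayimg(f,.015)[m][:,:2];print(e.round(4),m.sum(),RR.mean(0).round(4),RR.min(0).round(4),RR.max(0).round(4))
E
```

```text
29.4917
(np.int64(248), array([ 0.5862, -0.0605]), array([0.6408, 0.0142]), array([ 0.6145, -0.02  ]))
(np.int64(267), array([0.5869, 0.135 ]), array([0.6432, 0.2138]), array([0.6151, 0.1758]))
(np.int64(246), array([ 0.5836, -0.1941]), array([ 0.6408, -0.1175]), array([ 0.6122, -0.154 ]))
[0.6123 0.1749] 206 [0.6131 0.1756] [0.5869 0.1498] [0.6387 0.2016]
[ 0.6111 -0.0231] 187 [ 0.6129 -0.0206] [ 0.5879 -0.0455] [0.6378 0.0053]
[ 0.6103 -0.1551] 198 [ 0.6096 -0.1532] [ 0.584  -0.1792] [ 0.6363 -0.1284]
```

View pics/o5.png

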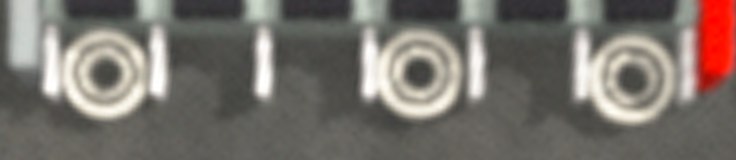

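View pics/top5.png

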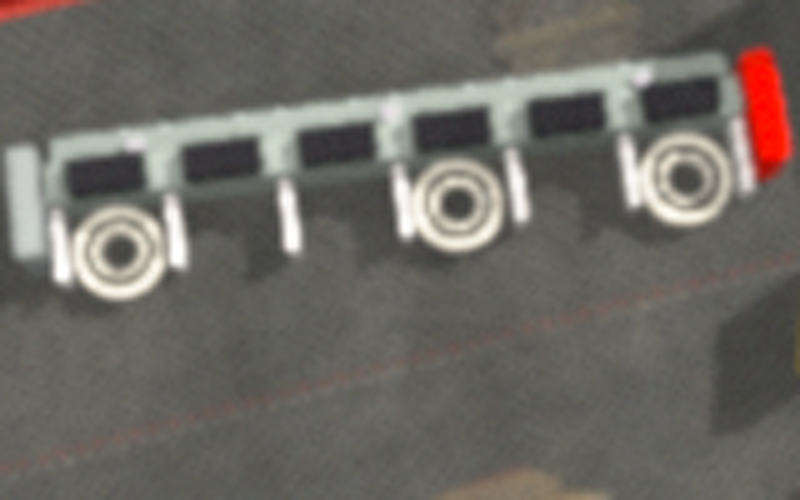

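```bash
python3 - <<'E'
from est import *
from plant import r
a=dict(np.load("top0.npz"));b=dict(np.load("top5.npz"))
for n,f in(("0",a),("5",b)):
    w=cloud(f)
    for y in(.165,-.165):
        e=rk(-.026,y); m=(w[...,2]<.024)&(w[...,2]>.008)&(np.hypot(w[...,0]-e[0],w[...,1]-e[1])<.0285)
        print(n,rayimg(f,.015)[m][:,:2].mean(0).round(4))
r.sign_off()
E
```

```text
0 [0.613  0.1757]
0 [ 0.6099 -0.1535]
5 [0.6131 0.1756]
5 [ 0.6096 -0.1532]
the job is handed in; nothing more can be done
```

The bearing is home in the third gap from the red end, and I handed the job in at about 29.5 s of the 64 s allowed.

- **Count:** The red block is at the rack's right (−y) end. The closed fingertip touched the first, second and third pads (f, e, d) in that order, at about 4.7, 5.7 and 4.5 N. I lifted the tip between pads instead of sliding it along the rail, and touched no pad beyond the third.
- **Push:** I cradled the bearing between half-open fingers and pushed it flat across the mat until about 8–9 N of resistance showed it had stopped. At that point the finger fronts were also very near the divider noses and had gone about 4 mm farther than I predicted. The force alone therefore did not prove wall contact.
- **Last pictures:** The arm was drawn back clear.
  - **Bearing:** It lies flat in the third gap. Its centre is at about x = −24 mm in the rack's frame (allowed −31 to −20), which supports it being home. It sits about 2–3 mm left of the gap's middle, inside the 6 mm limit.
  - **Other things:** Both spare bearings had moved by less than 0.5 mm. I did not measure the carton, tin or screwdriver at the end; the arm touched none of them as far as I know.

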